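# Queue specimen holders on sloped roller rails by a spectrophotometer

### The arm

A 6-joint arm with a two-finger parallel gripper is mounted at the origin on the work surface. World frame = base frame: x ahead of the robot, y to its left, z up, the work surface at z = 0. Lengths are in m, angles in rad, forces in N, time in s.
With the tool pointing down it reaches from about 0.3 to 0.75 m from the base axis. Payload 8.5 kg.
Tool frame: the origin (TCP) lies at the very end of the fingers, on their centre line; the grasp point (between the pads) lies 19 mm behind it (manip.grip_point_offset is the distance from the TCP to the grasp point, in m); z points along the fingers, y is the line along which they close (so a half turn about z gives the same grasp; the last joint's range is limited). The gripper opens to 88 mm and grips with 3 to 60 N. Pads are 18 mm wide; open, the fingers measure 123 mm over their backs; the gripper's body (75 mm by 187 mm) begins 45 mm behind the grasp point.
Start: joints at [0.951, 0.381, 1.297, -0, 1.464, -0.215], TCP at [0.217, 0.506, 0.239] pointing down, gripper open.
Joint ranges: [-3.11, 3.11], [-0.89, 2.33], [0.22, 2.48], [-1.42, 4.56], [0.17, 2.85], [-2.88, 2.88]. Speed limits (rad/s): [2.39, 2.39, 3.14, 3.14, 3.14, 3.14].

### API

Orientations are given as a unit quaternion [w, x, y, z].
In Python, from plant import manip, claw, grab_frame, workorder gives the robot as it stands. Calls block until the motion is done:
- manip.movep(position, orientation): joint-space move of the TCP to a pose.
- manip.move_l(position, speed=0.15, ori=None): straight line of the TCP; ori=None keeps the orientation; speed is the mean speed in m/s.
- manip.move_joints(angles): joint-space move.
- claw.set_gripper(opening): opening from 0.0 (shut) to 1.0 (fully open); the grip force is fixed at half the most; returns when the fingers have stopped.
- manip.dwell(seconds).
- manip.ik(position, orientation): joint angles nearest the present ones, or None.
- grab_frame(name): name is "scene" or "side" or "wrist"; returns a dict with "img" (384x512x3 uint8, blue, green, red), "fx", "fy", "cx", "cy" (pixels), "dist_coeffs" ([k1, k2, p1, p2, k3] as OpenCV has them; the pictures are not rectified), "xyz" and "attitude" of the camera in the world; the wrist camera has in their place "hand_eye" (4x4, takes a point from camera to tool coordinates, whose origin is the TCP and whose axes are the flange's). Camera axes: x right, y up, looking along -z (the intrinsics and any distortion apply to the point x, -y, -z); pixel columns grow to the right and rows downward; lengths in m; the calibration is good to about 2 mm. A picture is of the moment at which its call begins: read the wrist's pose just before it. There is no depth.
A pose or a line that the arm cannot do raises manip.PlanningError and nothing moves.
- workorder.sign_off(): hands the job in; it is judged then, once.
Readings, each from a call of its own:
- manip.get_time_s(): time.
- manip.get_joint_positions(): joint angles.
- manip.get_joint_velocities(): joint speeds.
- manip.get_effort(): joint torques, N m.
- manip.get_ee_pos(): TCP position.
- manip.get_tool_rot(): TCP orientation.
- manip.get_ft_force(): force on the tool from outside, world axes, zero at the start.
- manip.get_ft_torque(): the same for the moment, N m.
- manip.get_opening(): opening from 0.0 (shut) to 1.0 (fully open).
- manip.get_finger_force(): force on a finger pad.
Only numpy, scipy, OpenCV 4.12 (cv2) and the standard library are available. Lean on these libraries where they do the work, as an engineer would, in place of code of your own. Each camera call takes 0.05 s, during which the arm holds its last target. There are 200 camera calls.

### The job

Take the long and the short specimen holder out of the white rack and hook each, by its wheels, onto the raised end of the rail on which a holder of its own length is already waiting. Let go up there so that it rolls down by itself, without a hand on it, until it rests against the waiting holder, hanging free on both wheels. Leave the waiting holders and the other things on the bench where they are.

Things in the scene. Friction and masses are not known exactly. Their poses are not given: they have to be found in the camera images.
- rail_stand: fixed white base plate 200 x 430 x 10 mm with two parallel steel rails, round rods 12 mm thick: near rail above x = -65 mm, far rail above x = +65 mm. Origin on the bench under the middle, z up, +y downhill: rail axis height = 180 - 0.0875 y (mm). Under each rail a post with a grey clamp at y = -188 (raised end) and y = +170, where a stop plate with a red pad stands up
- near_load (a point): point on the axis of the near rail by its raised end, 110 mm uphill of the stand's middle; a good place to put a holder on. Axes as the stand's. The rail is bare from y = -170 mm to the waiting holder. A holder goes on from the rail's -x side, open side (+x) leading, wheels above and foot below the rail, then is lowered; let go, it rolls home within about 2 s
- far_load (a point): the same point on the far rail (x = +65 mm of the stand). The corridor between the rails is open from above and, between the posts, from the raised end; only a thin tie rod crosses there, 45 mm above the bench
- long_holder_grip (a point): loose long holder, 0.23 kg, upright in a slot of the rack. Point: centre of its blue grip tab, 10 mm thick (x), 28 wide (y), 50 tall, on top of an aluminium bridge 84 mm long (y) that hides the two wheels. z up along the holder, y along the wheels' run, x to the open side of the C-shaped hanger; its back plate is at x = -18 to -15 mm. Frame with amber glass 95 mm tall, lower edge 196 mm below this point
- long_holder: the same long holder. Origin 65 mm below the tab's centre: there the rail's axis lies when it hangs. Two white wheels, axles 15 mm above the origin, 44 mm apart along y, running face 18 mm across and 16 mm wide between flanges 30 mm across (reaching down to the origin's height, out to x = +-11). Foot of the C: 30 to 36 mm below the origin, x +-18, y +-30. Below it the frame: 10 mm thick, 70 wide (y)
- short_holder_grip (a point): centre of the blue grip tab of the loose short holder, 0.18 kg, upright in the other slot of the rack. The same as the long one in every part and axis, but its glass frame is 50 mm tall, lower edge 151 mm below this point
- short_holder: the short holder; origin 65 mm below its tab's centre, as for the long one
- long_waiting_grip (a point): centre of the grip tab of a long holder (95 mm frame) that already hangs at the stop of one of the two rails, either one; x to its open side, y downhill. The next holder on that rail comes to rest bridge against bridge, its tab 84 mm uphill of this one
- short_waiting_grip (a point): the same for the short holder (50 mm frame) that hangs at the stop of the other rail
- long_waiting: the waiting long holder, origin 65 mm below its tab's centre, on the rail's axis
- short_waiting: the waiting short holder, origin 65 mm below its tab's centre, on the rail's axis
- rack: fixed white plastic rack, 200 x 110 mm, origin at the centre of its underside, two slots along y at x = -55 and x = +55 mm; slot floor 8 mm above the bench, walls up to 38 mm. A holder's frame stands 30 mm deep in a slot with 1.5 mm play and lifts straight up. Holders stand with their axes as the rack's; which slot holds which varies
- buffer_bottle: bystander: glass bottle with blue cap, 72 mm across, 150 mm tall, origin at its underside
- rinse_bottle: bystander: white plastic bottle with red cap, 60 mm across, 160 mm tall, origin at its underside
- beaker: bystander: glass beaker 70 mm across, 85 mm tall, origin at its underside
- cuvette_tray: bystander: grey divided tray 100 x 140 x 35 mm, origin at its underside
- screwdriver: bystander: screwdriver 170 mm long lying on the bench
- powder_jar: bystander: small amber jar 56 mm across, 60 mm tall, origin at its underside
There are look-alikes about, which are no part of the job. Leave any pink look-alike of the short_waiting alone. Leave any brown or pink look-alike of the short_holder alone.

How it is judged:
By the outcome, as a careful person would: the job done as asked, in the order asked, and still so for the second after the job is handed in, with the robot touching nothing.
It also fails if it takes over 54 s, if anything falls off the work surface, if the arm or the gripper's body presses on something with over 40 N, if the wrist force passes 120 N, or if a joint passes its speed limit or range.

## Working session

There is one attempt and no reset: what is moved stays moved. The work goes in short steps, each a Python script; the robot and the scene stay as the last script left them, time stands still between calls to the robot, and variables do not carry over. Pictures are saved under pics/ and viewed, at most 10 in all, crops included, and the job is handed in when it is done.

```bash
ls; mkdir -p pics; python3 - <<'E'
from plant import manip, claw, grab_frame
import cv2, numpy as np, json
fs={}
for n in("scene","side","wrist"):
    f=grab_frame(n); cv2.imwrite(f"pics/{n}0.png",f["img"])
    print(n,{k:(np.round(v,4).tolist() if k!="img" else 0) for k,v in f.items()})
print(manip.get_time_s(),manip.get_tool_rot(),manip.get_ee_pos(),manip.grip_point_offset)
a=cv2.resize(cv2.imread("pics/scene0.png"),(800,600),interpolation=cv2.INTER_CUBIC);cv2.imwrite("pics/scene0b.png",a)
a=cv2.resize(cv2.imread("pics/side0.png"),(800,600),interpolation=cv2.INTER_CUBIC);cv2.imwrite("pics/side0b.png",a)
E
```

```text
pics
scene {'img': 0, 'fx': 452.8009, 'fy': 452.8009, 'cx': 251.496, 'cy': 187.9041, 'dist_coeffs': [-0.1811, 0.0, 0.0, 0.0, 0.0], 'xyz': [1.1358, 0.3187, 1.3525], 'attitude': [0.5137, 0.1317, 0.2226, 0.8181]}
side {'img': 0, 'fx': 397.896, 'fy': 397.896, 'cx': 255.1249, 'cy': 197.4507, 'dist_coeffs': [0.044, 0.0, 0.0, 0.0, 0.0], 'xyz': [0.4528, -0.8251, 1.0876], 'attitude': [0.9304, 0.3633, -0.0131, -0.0477]}
wrist {'img': 0, 'fx': 305.1099, 'fy': 305.1099, 'cx': 252.0433, 'cy': 194.4515, 'dist_coeffs': [-0.058, 0.0, 0.0, 0.0, 0.0], 'hand_eye': [[0.0, 0.9573, 0.2891, 0.0748], [1.0, 0.0003, -0.001, 0.0003], [-0.0011, 0.2891, -0.9573, -0.1454], [0.0, 0.0, 0.0, 1.0]]}
0.15 [-2.21621181e-04  2.01016728e-01  9.79587653e-01 -5.05605350e-04] [0.21648853 0.50536915 0.23829055] 0.0187
```

View pics/scene0b.png

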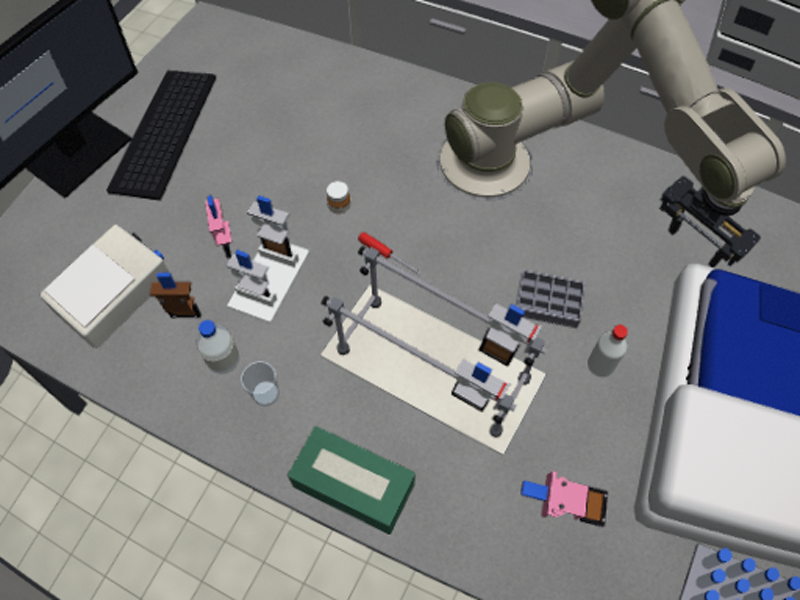

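View pics/side0b.png

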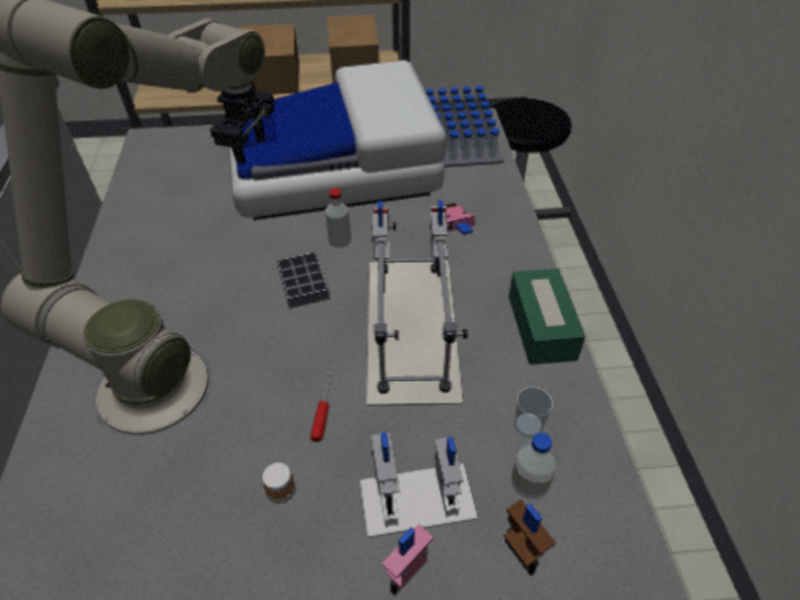

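The near rail (left in side view, at about (380,270)) carries a tall amber holder at scene (500,340); the far rail carries a short one at (475,390). The white rack is at scene (268,280), with two aluminium holders at (270,230) and (250,275). The look-alikes are pink (217,225), brown (175,297) and a pink one lying at (565,497), and I'll leave those alone. Next, enlarged crops to confirm.

```bash
python3 - <<'E'
import cv2, numpy as np
s=cv2.imread("pics/scene0.png");d=cv2.imread("pics/side0.png")
def crop(im,x0,y0,w,h,k):
    c=cv2.resize(im[y0:y0+h,x0:x0+w],None,fx=k,fy=k,interpolation=cv2.INTER_CUBIC)
    for i in range(0,w,10): cv2.putText(c,str(x0+i),(i*k,8),0,.3,(0,255,255));cv2.line(c,(i*k,10),(i*k,14),(0,255,255))
    for i in range(10,h,10): cv2.putText(c,str(y0+i),(0,i*k+3),0,.3,(0,255,255))
    return c
def pad(a,b):
    h=max(a.shape[0],b.shape[0]);f=lambda m:np.pad(m,((0,h-m.shape[0]),(0,0),(0,0)))
    return np.hstack([f(a),f(b)])
cv2.imwrite("pics/c_rack.png",pad(crop(s,138,120,66,90,6),crop(d,228,272,80,70,5)))
cv2.imwrite("pics/c_rail.png",pad(crop(s,204,145,148,145,3),crop(d,228,122,80,140,4)))
E
```

```text
(no output)
```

View pics/c_rack.png

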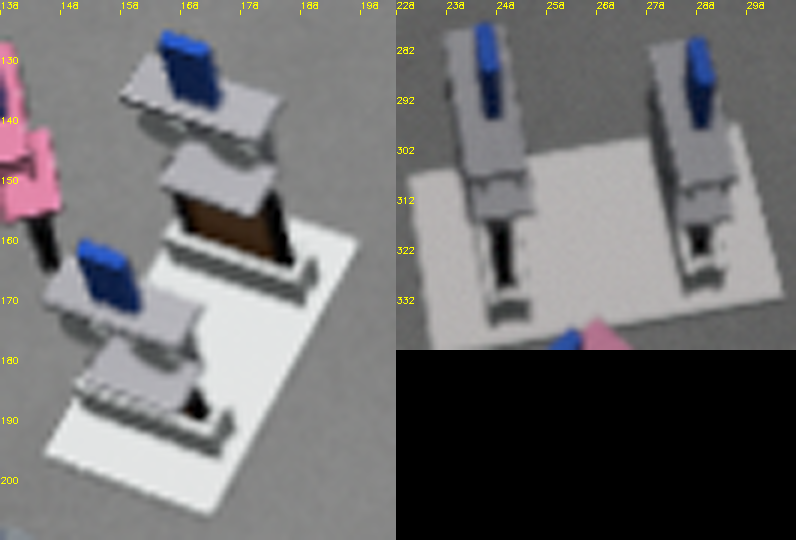

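View pics/c_rail.png

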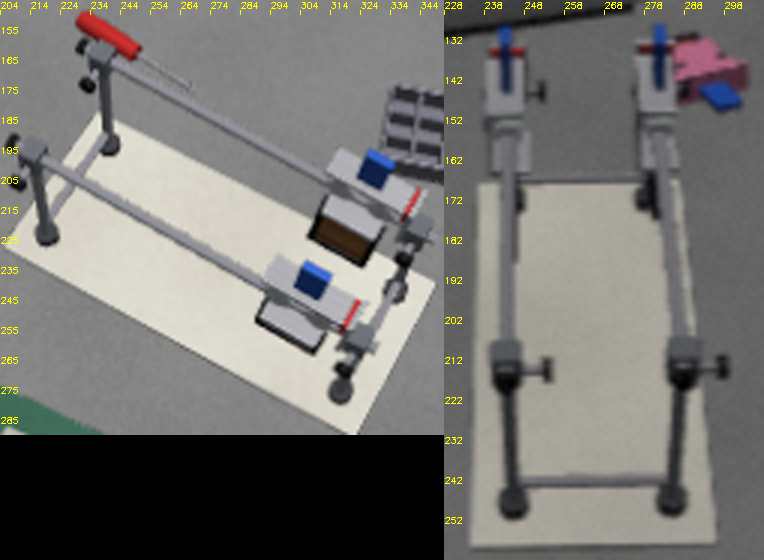

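The crops confirm the match. The tall amber long holder is in the rack's robot-side slot (scene tab ~(170,132), side (246,286)). The short holder is in the other slot (scene (156,166), side (289,289)). Waiting: long on the near rail, short on the far rail. The wheels and open sides face +x, away from the robot. Next I'll fit the poses.

```bash
cat > h.py <<'E'
import numpy as np, cv2
from scipy.spatial.transform import Rotation as R
from scipy.optimize import least_squares
def rot(q): return R.from_quat([q[1],q[2],q[3],q[0]])
CAM=dict(scene=dict(f=452.8009,c=(251.496,187.9041),k=-0.1811,p=[1.1358,.3187,1.3525],q=[.5137,.1317,.2226,.8181]),
 side=dict(f=397.896,c=(255.1249,197.4507),k=.044,p=[.4528,-.8251,1.0876],q=[.9304,.3633,-.0131,-.0477]))
def proj(P,Rm,t,f,c,k):
    "Rm,t: camera-to-world, camera x right y up looking -z"
    X=(np.atleast_2d(P)-t)@Rm*[1,-1,-1]
    K=np.array([[f,0,c[0]],[0,f,c[1]],[0,0,1.]])
    return cv2.projectPoints(X.reshape(-1,1,3),np.zeros(3),np.zeros(3),K,np.array([k,0,0,0,0.]))[0].reshape(-1,2)
def cam(n,P):
    c=CAM[n]; return proj(P,rot(c['q']).as_matrix(),np.array(c['p']),c['f'],c['c'],c['k'])
HE=np.array([[0,.9573,.2891,.0748],[1,.0003,-.001,.0003],[-.0011,.2891,-.9573,-.1454],[0,0,0,1]])
def wproj(P,pos,q):
    T=np.eye(4);T[:3,:3]=rot(q).as_matrix();T[:3,3]=pos;T=T@HE
    return proj(P,T[:3,:3],T[:3,3],305.1099,(252.0433,194.4515),-.058)
def pose2(p,pts):  # x,y,yaw applied to local pts
    c,s=np.cos(p[2]),np.sin(p[2]); pts=np.atleast_2d(pts)
    return np.c_[p[0]+c*pts[:,0]-s*pts[:,1],p[1]+s*pts[:,0]+c*pts[:,1],pts[:,2]]
E
python3 - <<'E'
from h import *
def tri(a,b):
    r=least_squares(lambda P:np.r_[cam('scene',P)[0]-a,cam('side',P)[0]-b],[.5,0,.2]); return r.x.round(4),r.fun.round(1)
print('long',tri((169.7,131.7),(246.3,286.2)),'short',tri((156.3,166.2),(288.8,289)))
print('clamps',tri((238,164.3),(243.7,210.7)),tri((215.7,196.7),(288,209.5)))
c=[[-.1,-.215,.01],[.1,-.215,.01],[-.1,.215,.01],[.1,.215,.01]]
rl=[[-.065,-.188,.1965],[.065,-.188,.1965]]
S=[(241.3,182.3),(205.7,227.3),(349,239.7),(322.3,290)];D=[(234.5,258.2),(296,258.2),(236.5,167.7),(287.8,167.7)]
f=lambda p:np.r_[(cam('scene',pose2(p,c))-S).ravel(),(cam('side',pose2(p,c))-D).ravel(),(cam('scene',pose2(p,rl))-[(238,164.3),(215.7,196.7)]).ravel(),(cam('side',pose2(p,rl))-[(243.7,210.7),(288,209.5)]).ravel()]
r=least_squares(f,[.5,0.1,0],loss='soft_l1');print(r.x.round(4),r.fun.reshape(-1,2).round(1).tolist())
# rack: base corners (scene) order left-bottom etc., z~0.008
S=[(138+45/6,120+455/6),(138+210/6,120+515/6),(138+357/6,120+240/6)]
rk=[[.1,-.055,.008],[.1,.055,.008],[-.1,.055,.008]]
sd=[(228+14/5,272+177/5),(228+342/5,272+125/5),(228+388/5,272+298/5)];rs=[[-.1,.055,.008],[.1,.055,.008],[.1,-.055,.008]]
for z in(.008,.038):
  for l in rk+rs:l[2]=z
  g=least_squares(lambda p:np.r_[(cam('scene',pose2(p,rk))-S).ravel(),(cam('side',pose2(p,rs))-sd).ravel()],[.5,-.2,0]);print(z,g.x.round(4),g.fun.round(1))
E
```

```text
long (array([ 0.4722, -0.3119,  0.2028]), array([ 0., -0.,  0.,  0.])) short (array([ 0.5825, -0.3048,  0.1573]), array([-0.2,  0.2, -0.2, -0.1]))
clamps (array([ 0.4862, -0.0592,  0.1982]), array([ 0.2, -0.2,  0.3,  0.1])) (array([ 0.6157, -0.0677,  0.1981]), array([-0.1,  0. , -0.1, -0. ]))
[ 0.5651  0.1168 -0.0859] [[-3.5, -0.2], [0.0, 0.1], [2.0, 0.4], [0.9, 2.0], [-0.1, -1.5], [0.2, -2.5], [0.4, -1.6], [-0.5, -2.5], [-1.1, -1.1], [-2.2, -1.3], [-0.2, 2.0], [-0.3, 2.5]]
0.008 [ 0.5276 -0.3096  0.0744] [-1.1 -0.6 -0.4 -0.3  0.  -0.6 -0.6 -0.4  0.1 -1.   0.5 -0.4]
0.038 [ 0.5298 -0.3134  0.0764] [-4.3 -4.8 -3.2 -4.4 -2.2 -5.3 -0.3 -4.2  1.7 -5.   2.5 -4. ]
```

```bash
cat >> h.py <<'E'
def ori(yaw,s=1,tilt=0.):
    "tool down, closing along holder x; tilt: rail slope (rad), holder y dips"
    H=R.from_euler('z',yaw)*R.from_euler('x',-tilt)
    M=H.as_matrix()@np.array([[0,s,0],[s,0,0],[0,0,-1.]])
    q=R.from_matrix(M).as_quat(); return np.array([q[3],q[0],q[1],q[2]])
E
python3 - <<'E'
from h import *
from plant import manip
ST=(.562,.117,-.075)
for s in(1,-1):
    for p,o in [((.472,-.312,.2),ori(.074,s)),((.472,-.312,.33),ori(.074,s)),((.5825,-.305,.15),ori(.074,s)),
        (pose2(ST,[-.065,-.11,.25])[0],ori(-.075,s,.0873)),(pose2(ST,[.065,-.11,.25])[0],ori(-.075,s,.0873)),(pose2(ST,[-.065,-.11,.36])[0],ori(-.075,s)),(pose2(ST,[0.,-.06,.42])[0],ori(-.075,s))]:
        j=manip.ik(p,o);print(s,None if j is None else np.round(j,2))
E
```

```text
1 [-0.79  0.44  1.32 -0.    1.38 -0.87]
1 [-0.79  0.36  1.06 -0.    1.71 -0.87]
1 [-0.66  0.64  1.11 -0.    1.4  -0.74]
1 [-0.17  0.27  1.43 -0.09  1.43 -0.09]
1 [-0.15  0.5   1.07 -0.09  1.57 -0.08]
1 [-0.22  0.21  1.2  -0.    1.73 -0.14]
1 [-0.11  0.35  0.84 -0.    1.95 -0.03]
-1 [-0.79  0.44  1.32 -0.    1.38  2.27]
-1 [-0.79  0.36  1.06 -0.    1.71  2.27]
-1 [-0.66  0.64  1.11 -0.    1.4   2.41]
-1 None
-1 None
-1 None
-1 None
```

```bash
python3 - <<'E'
from h import *
from plant import manip,grab_frame
ST=(.562,.117,-.075)
t=manip.get_time_s()
manip.movep(pose2(ST,[0,-.12,.36])[0],ori(-.075)); manip.dwell(.2)
p,q=manip.get_ee_pos(),manip.get_tool_rot()
f=grab_frame("wrist");np.savez("w1.npz",img=f["img"],p=p,q=q)
print(p,q,manip.get_time_s()-t)
cv2.imwrite("pics/w1.png",cv2.resize(f["img"],(768,576),interpolation=cv2.INTER_CUBIC))
E
```

```text
[ 0.55298856 -0.00214975  0.35994605] [-5.29388022e-05  7.32818869e-01  6.80423767e-01 -2.19189974e-05] 2.475
```

View pics/w1.png

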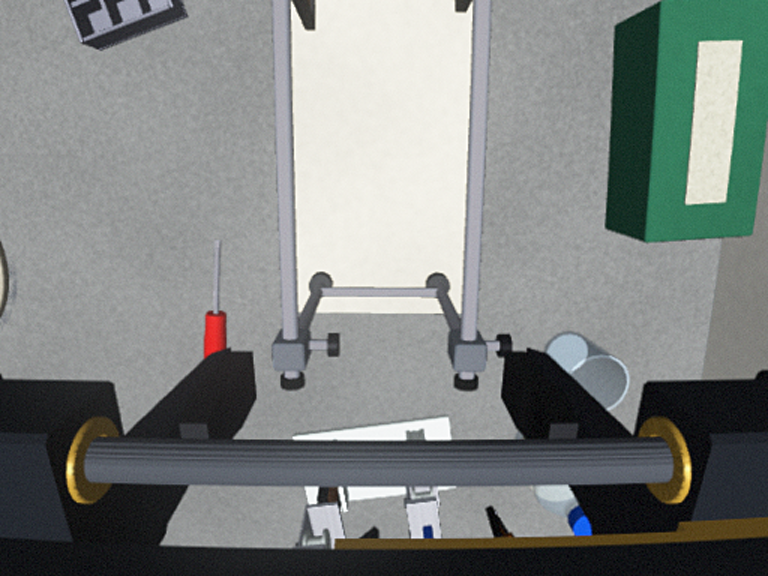

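The wrist view shows both rails bare over the plate: near from view px (281,0) to (290,330), far from (482,0) to (471,330). Clamps are at (291,350) and (467,350), and the tie rod is at row 292. Next I'll fit the rail edges.

```bash
cat > railfit.py <<'E'
from h import *
def edges(img,guess,rows,half=7,lo=8,hi=8):
    g=cv2.GaussianBlur(img.astype(float).mean(2),(1,7),0) if 0 else cv2.blur(img.astype(np.float32).mean(2),(1,5))
    gx=np.abs(np.gradient(cv2.GaussianBlur(g,(3,1),0.8),axis=1)); out=[]
    for r in rows:
        c=guess(r); e=[]
        for sg in(-1,1):
            k=np.arange(int(round(c+sg*half))-3,int(round(c+sg*half))+4); w=gx[r,k]; w=np.maximum(w-np.median(w),0)+1e-6; e.append((w*k).sum()/w.sum())
        out.append((r,e[0],e[1]))
    return np.array(out)
E
python3 - <<'E'
from railfit import *
d=np.load("w1.npz");im=d['img'];p,q=d['p'],d['q']
rows=np.arange(30,205,8)
L=lambda r:188+ (194-188)*r/220; F=lambda r:321.3-7.3*r/220
e1=edges(im,L,rows,6);e2=edges(im,F,rows,6)
for e in(e1,e2):
    m=e[:,1:].mean(1);w=e[:,2]-e[:,1];c=np.polyfit(e[:,0],m,1);print(np.polyval(c,[0,220]),'rms',(m-np.polyval(c,e[:,0])).std(),'w',w[::5].round(1))
def res(P):
    out=[]
    for e,x in((e1,-.065),(e2,.065)):
        yy=np.linspace(-.18,.15,60); u=wproj(pose2(P,np.c_[yy*0+x,yy,.18-.0875*yy]),p,q)
        out.append(np.interp(e[:,0],u[::-1,1][np.argsort(u[::-1,1])],u[::-1,0][np.argsort(u[::-1,1])])-e[:,1:].mean(1))
    tie=wproj(pose2(P,[0,-.188,.045]),p,q)[0,1]-292/1.5
    cl=[wproj(pose2(P,[x,-.188,.2045]),p,q)[0]-(c,342/1.5) for x,c in((-.065,194),(.065,311.3))]
    return np.r_[np.concatenate(out),tie,cl[0][1],cl[1][1]]
r=least_squares(res,[.562,.117,-.075],loss='soft_l1');print(r.x.round(4));print(res(r.x).round(1).tolist())
# free height/scale check: allow dz
r2=least_squares(lambda P:res(P[:3])*1 if 0 else res(P),r.x);print(r2.x.round(4))
P=r.x
for n,x in(('near',-.065),('far',.065)):
    b=pose2(P,[[x,-.188,.1965],[x,-.11,.1896],[x,.12,.2345]]);print(n,b.round(4).tolist());print(cam('scene',b).round(1).tolist(),cam('side',b).round(1).tolist())
E
```

```text
[187.29841286 193.59304998] rms 0.11577327026118903 w [11.4 11.2 10.9 10.9 10.3]
[320.72623111 311.89538518] rms 0.1889041967614727 w [11.4 10.6 11.4 10.5 10.6]
[ 0.5652  0.1308 -0.0789]
[-1.0, -1.0, -1.0, -0.9, -1.0, -0.9, -1.0, -0.9, -0.8, -0.9, -1.0, -0.9, -0.7, -0.9, -1.0, -0.8, -1.0, -0.8, -0.9, -0.8, -0.8, -0.6, 0.9, 0.7, 1.2, 0.9, 0.9, 0.9, 1.0, 1.0, 0.6, 1.2, 0.9, 0.8, 1.1, 1.0, 0.9, 1.1, 1.1, 0.9, 0.6, 1.2, 0.9, 0.5, -6.1, 0.6, 1.1]
[ 0.5651  0.1292 -0.0791]
near [[0.4856, -0.0515, 0.1965], [0.4917, 0.0262, 0.1896], [0.5099, 0.2555, 0.2345]]
[[240.6, 165.2], [262.9, 177.3], [334.2, 204.1]] [[243.6, 209.3], [243.7, 191.8], [243.2, 133.8]]
far [[0.6152, -0.0618, 0.1965], [0.6213, 0.016, 0.1896], [0.6395, 0.2453, 0.2345]]
[[217.6, 197.6], [240.5, 210.7], [313.4, 241.3]] [[287.4, 208.3], [285.4, 190.9], [281.3, 133.0]]
```

```bash
python3 - <<'E'
from h import *
from plant import manip,grab_frame,claw
t=manip.get_time_s()
manip.movep([.472,-.312,.30],ori(.074)); manip.dwell(.2)
p,q=manip.get_ee_pos(),manip.get_tool_rot()
f=grab_frame("wrist");np.savez("w2.npz",img=f["img"],p=p,q=q)
print(p,q,manip.get_time_s()-t)
for nm,c in(('long',(.472,-.312,.203)),('short',(.5825,-.305,.157))):
    print(nm,wproj(pose2((c[0],c[1],.074),[[-.005,-.014,c[2]+.025],[.005,-.014,c[2]+.025],[.005,.014,c[2]+.025],[-.005,.014,c[2]+.025],[0,0,c[2]+.025]]),p,q).round(1).tolist())
c=f["img"][130:330,130:430]
cv2.imwrite("pics/w2.png",cv2.resize(c,(800,533),interpolation=cv2.INTER_CUBIC))
E
```

```text
[ 0.47250363 -0.31116003  0.30028311] [2.39882103e-04 6.79943739e-01 7.33264246e-01 2.86791263e-05] 1.4832999999999998
long [[244.0, 224.1], [257.1, 224.2], [257.3, 189.1], [243.8, 189.1], [250.5, 206.9]]
short [[365.4, 206.1], [376.1, 206.1], [379.7, 176.6], [368.8, 176.5], [372.5, 191.5]]
```

View pics/w2.png

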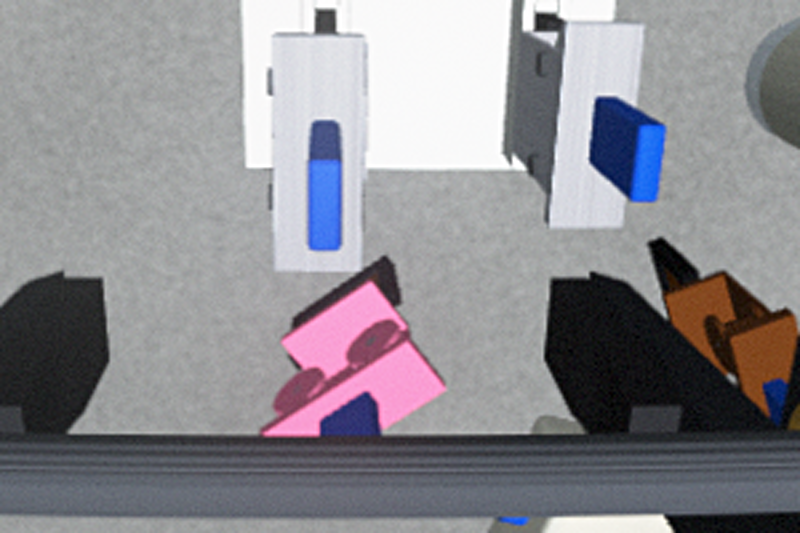

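The long tab top is at wrist px (245–258, 189–224), within about 1 px of my prediction. The short tab is about 1.5 px right of its prediction. Pink and brown stand aside. Grasping the long one.

```bash
cat >> h.py <<'E'
ST=(.5645,.122,-.079); SL=np.arctan(.0875)
def tcp(x,y,lift,dx=0.):
    "TCP for a held holder whose origin is at stand (x+dx,y), lifted off the rail axis"
    H=(R.from_euler('z',ST[2])*R.from_euler('x',-SL))
    o=pose2(ST,[x+dx,y,.18-.0875*y])[0]
    return o+H.apply([0,0,lift+.065-.0187])
E
python3 - <<'E'
from h import *
from plant import manip,grab_frame,claw
t=manip.get_time_s()
claw.set_gripper(.45)
manip.move_l([.4728,-.312,.204-.0187],.15,ori(.074)); print(manip.get_ee_pos())
claw.set_gripper(0.); print('open',manip.get_opening(),manip.get_finger_force(),manip.get_ee_pos(),manip.get_ft_force())
manip.move_l([.4728,-.312,.305],.15);print(manip.get_opening(),manip.get_ft_force())
manip.move_l(tcp(-.065,-.11,.06,-.09),.25,ori(ST[2],1,SL))
manip.move_l(tcp(-.065,-.11,.016,-.06),.12); manip.dwell(.2)
p,q=manip.get_ee_pos(),manip.get_tool_rot()
print(p,tcp(-.065,-.11,.016,-.06),manip.get_ft_force(),manip.get_time_s())
f=grab_frame("wrist");np.savez("w3.npz",img=f["img"],p=p,q=q)
f2=grab_frame("side");f3=grab_frame("scene")
a=cv2.resize(f["img"][0:300,60:420],(480,400),interpolation=cv2.INTER_CUBIC)
b=cv2.resize(f2["img"][120:260,200:312],(320,400),interpolation=cv2.INTER_CUBIC)
cv2.imwrite("pics/w3.png",np.hstack([a,b]))
E
```

```text
[ 0.47309067 -0.31227768  0.18618639]
open 0.11064985497653272 29.993086578324437 [ 0.47266158 -0.31209117  0.18552017] [-0.36403618 -0.23860062  2.48157825]
0.11268423780806741 [-0.53565407 -0.1043674  -3.17949252]
[0.43158757 0.02765552 0.25234289] [0.43163746 0.02762137 0.25168787] [ 0.87961958 -0.19310937 -2.37080395] 9.7167
```

View pics/w3.png

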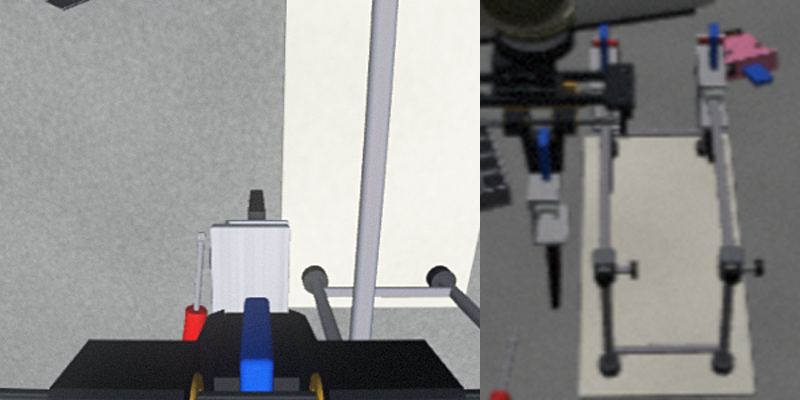

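The holder is held upright, about 60 mm on the robot side of the bare near rail (wrist view rail from (383,0) to (362,340)). Clearance is good. I'll refine the stand's x and yaw from this close rail view.

```bash
cat > fit3.py <<'E'
from railfit import *
def fit(fn,x,c0,c1,rows,half):
    "rail line col=c0 at row 0, c1 at row 250 ; returns dx,dyaw of near/far rail"
    d=np.load(fn);im=d['img'];p,q=d['p'],d['q']
    e=edges(im,lambda r:c0+(c1-c0)*r/250,rows,half); m=e[:,1:].mean(1)
    print('line',np.polyval(np.polyfit(e[:,0],m,1),[0,250]).round(1),'w',(e[:,2]-e[:,1])[::5].round(1),'rms',np.std(m-np.polyval(np.polyfit(e[:,0],m,1),e[:,0])).round(2))
    def res(P):
        yy=np.linspace(-.18,.15,80); y0=-.11
        loc=np.c_[x+P[0]-(yy-y0)*P[1],yy,.18-.0875*yy]; u=wproj(pose2(ST,loc),p,q); o=np.argsort(u[:,1])
        return np.interp(e[:,0],u[o,1],u[o,0])-m
    print('dx,dyaw',least_squares(res,[0,0]).x.round(4),'res0',res([0,0])[::5].round(1))
    yy=np.array([-.1,-.09]);a=wproj(pose2(ST,[[x-.006,-.1,.1888],[x+.006,-.1,.1888]]),p,q);print('pred w',a.round(1).tolist())
if __name__=="__main__": fit("w3.npz",-.065,60+384/1.333,60+367/1.333,np.arange(20,200,8),8)
E
python3 fit3.py
```

```text
line [348.7 331.9] w [19.8 19.5 18.7 17.8 15.8] rms 0.16
dx,dyaw [0.0004 0.0052] res0 [ 0.2  0.4  0.3  0.  -0.6]
pred w [[326.5, 196.8], [343.0, 196.8]]
```

```bash
cat > place.py <<'E'
from h import *
from plant import manip,grab_frame,claw
def place(x,fn):
    o=ori(ST[2],1,SL)
    manip.move_l(tcp(x,-.11,.016),.08,o); manip.dwell(.15)
    f0=np.array(manip.get_ft_force()); print('over',manip.get_ee_pos()-tcp(x,-.11,.016),f0)
    for L in (.008,.004,.002,.0005,-.001,-.0025):
        manip.move_l(tcp(x,-.11,L),.03); f=np.array(manip.get_ft_force())-f0
        print(L,(manip.get_ee_pos()-tcp(x,-.11,L)).round(4),f.round(1))
        if f[2]>3: break
    p,q=manip.get_ee_pos(),manip.get_tool_rot()
    f=grab_frame("wrist");np.savez(fn,img=f["img"],p=p,q=q); cv2.imwrite("pics/"+fn[:-4]+".png",f["img"])
    print('opening',manip.get_opening(),manip.get_time_s())
    return L
E
python3 -c "
from place import *
print(place(-.0646,'w4.npz'))"
```

```text
over [-3.07934273e-04  7.21569012e-05  1.63475187e-04] [ 0.00680535  0.55369053 -2.29716734]
0.008 [-0.0001 -0.     -0.0002] [ 0.4 -1.5  0.3]
0.004 [-0.0001 -0.     -0.0002] [0.1 0.  0. ]
0.002 [-0.      0.     -0.0001] [ 0.5 -0.6  0.3]
0.0005 [-0.      0.     -0.0001] [ 0.6  0.  -0. ]
-0.001 [0.0002 0.     0.0008] [-2.1  0.3  6.7]
opening 0.1098905284464305 12.425
-0.001
```

Contact came at the nominal height, so the wheels sit on the rail and not on the flanges (which would touch 6 mm earlier). Releasing.

```bash
python3 - <<'E'
from place import *
claw.set_gripper(.5)
manip.dwell(1.5)
x=-.0646
manip.move_l(tcp(x,-.11,.08),.15)
s=grab_frame("side")["img"];c=grab_frame("scene")["img"];print(manip.get_time_s())
a=cv2.resize(c[145:290,204:352],None,fx=3,fy=3,interpolation=cv2.INTER_CUBIC);b=cv2.resize(s[115:260,228:312],None,fx=3,fy=3,interpolation=cv2.INTER_CUBIC)
cv2.imwrite("pics/r1.png",np.hstack([a,b]))
E
```

```text
15.375
```

View pics/r1.png

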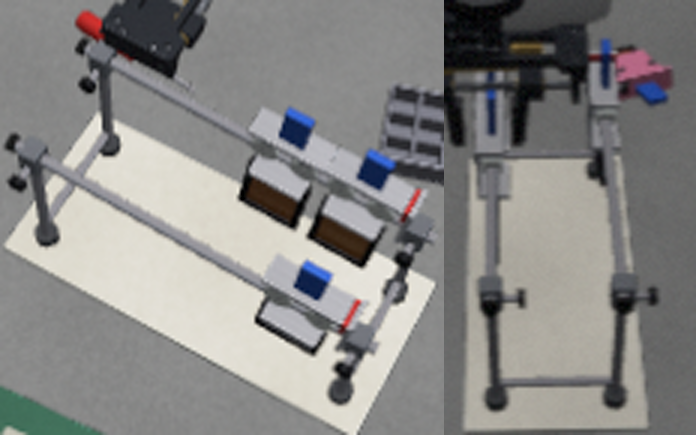

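The long holder has rolled home against the waiting long one: tabs at (297,127) and (376,168), frames hanging upright. Now the short holder.

```bash
python3 - <<'E'
from place import *
claw.set_gripper(.45)
manip.movep([.5833,-.304,.25],ori(.074))
manip.move_l([.5833,-.304,.159-.0187],.15); print(manip.get_ee_pos())
claw.set_gripper(0.); print(manip.get_opening(),manip.get_finger_force(),manip.get_ee_pos())
manip.move_l([.5833,-.304,.385],.2);print(manip.get_opening(),manip.get_ft_force())
o=ori(ST[2],1,SL)
L=.385-tcp(.065,-.11,0)[2]
manip.move_l(tcp(.065,-.11,L,-.06),.25,o)
manip.move_l(tcp(.065,-.11,.016,-.06),.15); manip.dwell(.2)
p,q=manip.get_ee_pos(),manip.get_tool_rot()
print(p-tcp(.065,-.11,.016,-.06),manip.get_ft_force(),manip.get_time_s())
f=grab_frame("wrist");np.savez("w5.npz",img=f["img"],p=p,q=q)
f2=grab_frame("side")
a=cv2.resize(f["img"][0:300,60:420],(480,400),interpolation=cv2.INTER_CUBIC)
b=cv2.resize(f2["img"][120:260,200:312],(320,400),interpolation=cv2.INTER_CUBIC)
cv2.imwrite("pics/w5.png",np.hstack([a,b]))
from fit3 import fit
fit("w5.npz",.065,348,331.5,np.arange(20,200,8),8)
E
```

```text
[ 0.58376832 -0.30402349  0.14148467]
0.11076050713450714 29.97464672444039 [ 0.58305855 -0.30407465  0.14056723]
0.11339606552923652 [ 0.09803651 -0.47504854 -2.27019257]
[1.77916802e-04 4.53875402e-05 6.31210274e-04] [ 0.81310096 -0.90203057 -0.52800051] 22.525
line [347.2 330.5] w [19.1 18.4 18.4 15.  15.1] rms 0.36
dx,dyaw [-0.0004  0.0045] res0 [1.1 1.8 2.1 0.6 0.4]
pred w [[326.2, 196.9], [342.7, 196.9]]
```

View pics/w5.png

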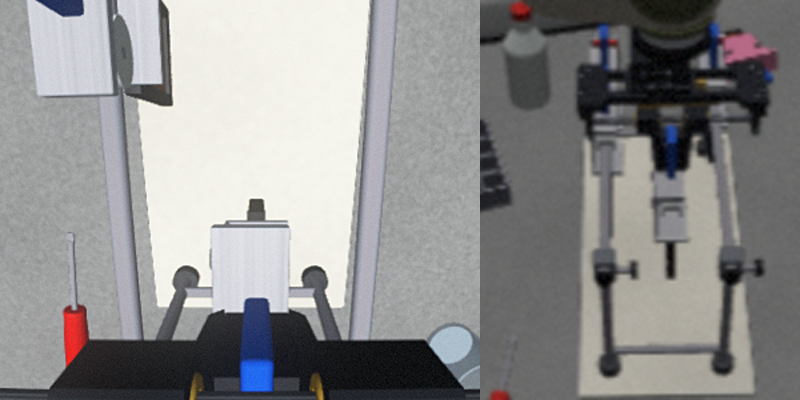

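The short holder is held in the open corridor, with the far rail bare at (385,0)–(362,340). Offset is within 0.5 mm, so I'll place it with the contact check.

```bash
python3 -c "
from place import *
L=place(.0651,'w6.npz')
if L<.002:
    claw.set_gripper(.5); manip.dwell(1.8)
    manip.move_l(tcp(.0651,-.11,.1),.2); manip.dwell(.5)
    p=manip.get_ee_pos(); manip.move_l([p[0]-.13,p[1]-.08,p[2]+.06],.25)
s=grab_frame('side')['img'];c=grab_frame('scene')['img'];print(manip.get_time_s())
a=cv2.resize(c[145:290,204:352],None,fx=3,fy=3,interpolation=cv2.INTER_CUBIC);b=cv2.resize(s[115:260,228:312],None,fx=3,fy=3,interpolation=cv2.INTER_CUBIC)
cv2.imwrite('pics/r2.png',np.hstack([a,b]))
"
```

```text
over [-2.93255936e-04  6.67011819e-05  2.37533666e-04] [-0.74140306 -0.46520744 -1.77127074]
0.008 [-0.0001 -0.     -0.0002] [0.6 1.2 0.2]
0.004 [-0.0001  0.     -0.0002] [ 0.2  0.9 -0.2]
0.002 [-0.     -0.     -0.0001] [ 1.1 -0.5  0.5]
0.0005 [-0.      0.     -0.0001] [ 0.6  0.1 -1.3]
-0.001 [0.0001 0.     0.0008] [-0.4  0.3  6.5]
opening 0.11087768501628367 25.175
29.7
```

View pics/r2.png

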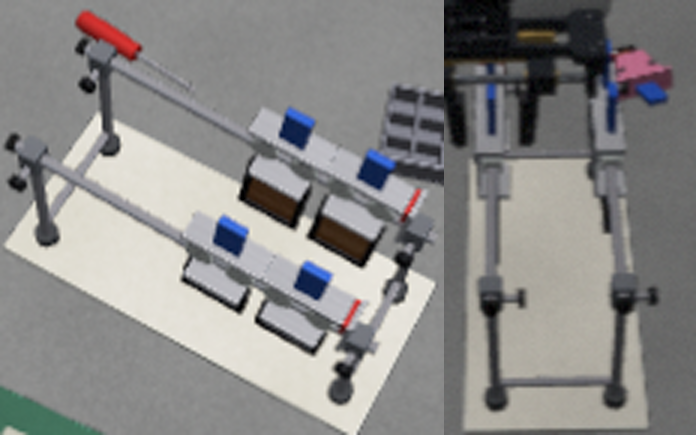

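Both pairs rest bridge to bridge: short tabs at (231,237) and (313,280), long tabs at (297,127) and (376,168). All hang upright and the robot is clear.

```bash
python3 -c "
from plant import workorder
print(workorder.sign_off())"
```

```text
the job is handed in; nothing more can be done
None
```

Both holders were put on their matching rails and rolled home against the waiting ones, long on the near rail and short on the far rail, and the job was handed in at about 30 s of the 54 s limit.

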